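# Fish the scraper out of the tool trough

### The job

The paint tin is parked on top of the tool trough and blocks its opening: lift the tin off by its handle and set it down upright on the middle of the cardboard, and let go of it. Then reach down through the opening for the long orange-handled scraper, which is longer than the opening, bring it out one end first at a slant, and hold it up still, wholly clear about 10 cm or more above the trough, for the fitter to take: finish while holding it there. Leave the hammer and the spanner lying where they are.

Things in the scene. Friction and masses are not known exactly. Their poses are not given: they have to be found in the camera images.
- trough: Blue sheet-steel tool trough, fixed, closed but for one opening in its top. Outside 356 (its x) x 146 (y) x 66 mm high; origin at the centre of its underside. Walls and floor 3 mm; inside 350 x 140 mm; top sheet 4 mm thick, its underside 62 mm up. Two wooden ribs 16 mm wide cross the inside at x = +60 and -60 mm, tops 32 mm up; the scraper lies on them.
- opening (a point): centre of the opening in the trough's top, level with the upper face (66 mm above the bench); axes as the trough's. The opening is 194 mm along x and 110 mm along y; 78 to 81 mm of the trough at either end is roofed over.
- tin: Grey steel paint tin, closed with a pressed-on lid, 144 mm diameter x 130 mm high, 0.4 to 0.75 kg; origin at the centre of its underside, z up. A rigid wire bail handle stands upright over it in its y-z plane, always up. It starts standing across the trough's opening.
- tin_mid (a point): centre of the tin, 65 mm above its underside; axes as the tin's
- tin_grip (a point): centre of the tin handle's wooden grip: a round bar 18 mm diameter x 74 mm long lying along the tin's y, its centre 190 mm above the tin's underside and 60 mm above its lid; axes as the tin's
- card: square of cardboard 210 x 210 x 5 mm, fixed flat on the bench; origin at the centre of its underside
- card_top (a point): centre of the cardboard's upper face, 5 mm above the bench
- scraper: Scraper 250 mm long, about 0.14 kg, lying in the trough within 5 degrees of its length. Origin under its middle; x along it to the blade, z up. Orange handle 24 wide x 16 high from x = -125 to +40 mm; steel blade 5 mm thick, 22 wide, ending in a head 44 wide from x = +95 to +125. Flat underside.
- scraper_mid (a point): middle of the scraper, in the handle, 8 mm above its underside; it balances here; axes as the scraper's
- scraper_butt (a point): handle end of the scraper, 125 mm from its middle
- scraper_tip (a point): blade end of the scraper, 125 mm from its middle
- hammer: hammer lying at the left of the bench; a bystander
- wrench: spanner lying at the right of the bench; a bystander

How it is judged:
By the outcome, as a careful person would: the job done as asked, in the order asked, and still so for the second after the job is handed in, while the arm keeps its last pose, push and grip.
It also fails if it takes over 61 s, if anything falls off the work surface, if the arm or the gripper's body presses on something with over 40 N, if the wrist force passes 120 N, or if a joint passes its speed limit or range.

### The arm

A 6-joint arm with a two-finger parallel gripper is mounted at the origin on the work surface. World frame = base frame: x ahead of the robot, y to its left, z up, the work surface at z = 0. Lengths are in m, angles in rad, forces in N, time in s.
With the tool pointing down it reaches from about 0.35 to 0.85 m from the base axis. Payload 8.1 kg.
Tool frame: the origin (TCP) lies midway between the tips of the shut fingers; the grasp point (between the pads) lies 19 mm behind it; z points along the fingers, y is the line along which they close (so a half turn about z gives the same grasp; the last joint's range is limited). The gripper opens to 93 mm and grips with 3 to 60 N. Pads are 15 mm wide; open, the fingers measure 128 mm over their backs; the gripper's body (75 mm by 188 mm) begins 65 mm behind the grasp point.
Start: joints at [-1.314, 0.13, 1.488, -0, 1.523, -0.085], TCP at [0.201, -0.565, 0.219] pointing down, gripper open.
Joint ranges: [-2.96, 2.96], [-0.89, 2.26], [0.02, 2.5], [-1.34, 4.48], [0, 2.73], [-2.66, 2.66]. Speed limits (rad/s): [2.39, 2.39, 2.79, 3.14, 3.14, 3.14].

### API

Orientations are given as a rotation vector (axis times angle).
In Python, from plant import read_state, read_camera, camera_model, close_job gives the robot as it stands. The module is installed in compiled form; this text tells all that it offers.
- The arm moves only by the tool carry_out, never from a script. Its argument "moves" is a list of rows, each an object of numbers: "jaw": the finger opening in m, from 0 to 0.093; "dx", "dy", "dz": the shift along the tool's x, y, z in m; "yaw": the turn about the tool's z in rad. In form: [{"jaw": .., "dx": .., "dy": .., "dz": .., "yaw": ..}, ...]. A call has 1 to 8 rows; each row shifts and turns the commanded pose from where the row before left it, along the tool's axes as they then stand; what a row does not reach is not made up. A row lasts 1/8 s, in which the tool goes at most 62.5 mm and 10.7 degrees, less where a joint would pass 70% of its speed; a pose out of reach is approached as far as the arm can. A call is refused whole if a number of a shift passes 0.0625 or a number of a turn 0.188, either way. A call with a gripper value outside its range is refused whole. The fingers move at their own pace and stop on an object; "grip_force" is the grip in N (left out, the last holds). Time passes only in rows, so rows that do not move let the fingers close. It gives the time, the measured TCP pose, the force, the opening and the grip force at its end, in the units of the state.
- read_state(): the state, without advancing time (a new reading comes with each control period).
- read_camera(name): name is "side" or "top" or "wrist"; returns the picture (400x640x3 uint8, red, green, blue); there is no depth.
- camera_model(name): a dict with "camera_matrix" (3x3 intrinsics, pixels), "view" (4x4, takes a point from world to camera coordinates). Camera axes: x right, y up, looking along -z (the intrinsics and any distortion apply to the point x, -y, -z); pixel columns grow to the right and rows downward; lengths in m; the calibration is good to about 2 mm. A picture is of the moment at which its call begins: read the wrist's pose just before it. camera_model takes no time and is no camera call; for the wrist camera it gives the pose at the moment of the call.
- close_job(): hands the job in; it is judged then, once.
The state is a dict: "t": time; "q": joint angles; "dq": joint speeds; "joint_torque": joint torques, N m; "tool_pos": TCP position; "orientation": TCP orientation; "force": force on the tool from outside, world axes, zero at the start; "wrist_torque": the same for the moment, N m; "opening": finger opening in m; "gripper_force": force on a finger pad.
Only numpy, scipy, OpenCV 4.12 (cv2) and the standard library are available. Lean on these libraries where they do the work, as an engineer would, in place of code of your own. Each camera call takes 0.05 s, during which the arm holds its last target. There are 200 camera calls.

## Working session

There is one attempt and no reset: what is moved stays moved. The work goes in short steps, Python scripts to look and compute and a tool call to move; the robot and the scene stay as the last step left them, time stands still between calls to the robot, and variables do not carry over. Pictures are saved under pics/ and viewed, at most 10 in all, crops included, and the job is handed in when it is done.

Besides the shell and the picture viewer there is one more tool, called after "Emit:" as name(argument=value, ...), one argument or row to a line, values as JSON. carry_out: Moves the arm, as the interface text tells. Its arguments: {"type":"object","properties":{"moves":{"type":"array","items":{"type":"object","properties":{"jaw":{"type":"number"},"dx":{"type":"number"},"dy":{"type":"number"},"dz":{"type":"number"},"yaw":{"type":"number"}}}},"grip_force":{"type":"number"}},"required":["moves"]}

```bash
mkdir -p pics; cat > h.py <<'E'
import numpy as np, cv2
from plant import *
def snap(n,f):
    im=read_camera(n); cv2.imwrite('pics/'+f,im[:,:,::-1]); return im
def ray(m,u,v):
    K=np.array(m['camera_matrix']);V=np.array(m['view']);d=np.linalg.inv(K)@[u,v,1.];d=np.array([d[0],-d[1],-d[2]])
    R=V[:3,:3]; return -R.T@V[:3,3], R.T@d
def onz(m,u,v,z):
    o,d=ray(m,u,v); return o+d*(z-o[2])/d[2]
def proj(m,p):
    K=np.array(m['camera_matrix']);V=np.array(m['view']);c=V[:3,:3]@p+V[:3,3];q=K@[c[0],-c[1],-c[2]];return q[:2]/q[2]
E
python3 - <<'E'
from h import *
a=snap('top','t0.png');b=snap('side','s0.png')
for n in('top','side','wrist'):
    m=camera_model(n);o,d=ray(m,320,200);print(n,{k:v for k,v in m.items() if k not in('view',)},o.round(3),d.round(3))
s=read_state();print(s)
E
```

```text
top {'camera_matrix': array([[458.5733127,   0.       , 314.963095 ],
       [  0.       , 458.5733127, 200.5209647],
       [  0.       ,   0.       ,   1.       ]])} [0.296 0.002 1.808] [ 0.126  0.005 -0.992]
side {'camera_matrix': array([[417.32321781,   0.        , 321.89812981],
       [  0.        , 417.32321781, 204.05491137],
       [  0.        ,   0.        ,   1.        ]])} [1.25  0.309 1.412] [-0.511 -0.219 -0.832]
wrist {'camera_matrix': array([[317.09025114,   0.        , 319.65642562],
       [  0.        , 317.09025114, 206.51767171],
       [  0.        ,   0.        ,   1.        ]])} [ 0.276 -0.539  0.384] [-0.252 -0.089 -0.964]
{'t': 0.1, 'q': array([-1.31441556e+00,  1.31089575e-01,  1.48916732e+00,  2.14416717e-06,
        1.52300656e+00, -8.54368941e-02]), 'dq': array([ 0.0014099 , -0.00310058, -0.00235074,  0.00022428, -0.00066623,
        0.00151872]), 'joint_torque': array([ 1.75553363e-03, -5.61343288e+01, -4.93094730e+01,  7.71159679e-02,
        2.92141229e-02, -3.73819410e-05]), 'tool_pos': array([ 0.20098978, -0.56478709,  0.21769168]), 'orientation': array([-3.09418093e+00, -5.34032497e-01,  2.20578439e-04]), 'force': array([-0.10738702, -0.77531712, -0.30968561]), 'wrist_torque': array([ 0.0344505 , -0.03783979,  0.02928526]), 'gripper_force': 0.0, 'opening': 0.09260290801732689}
```

View pics/t0.png

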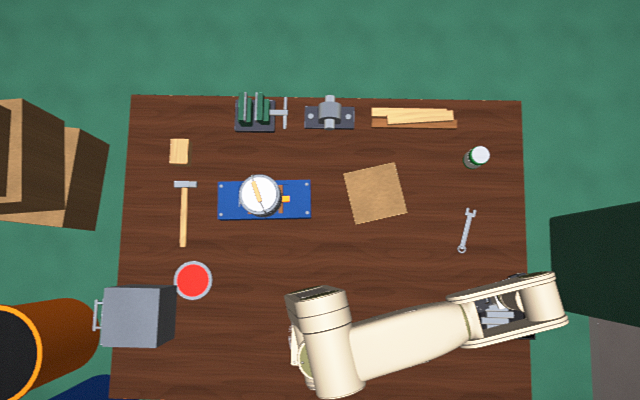

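View pics/s0.png

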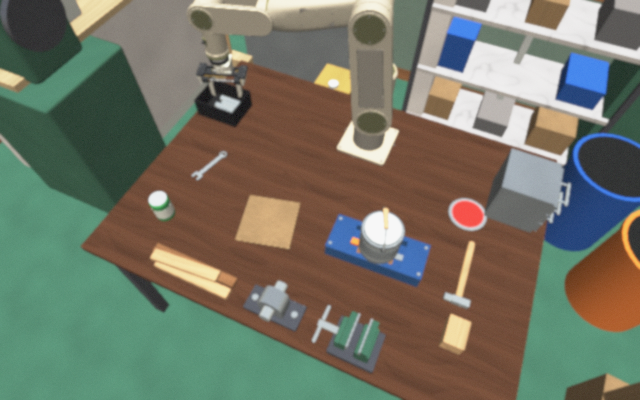

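The top view shows the blue trough at about (264,200), the tin on it at (260,195) with its grip running from (253,178) to (263,208), and the card at (376,193). The hammer is at (184,215) and the spanner at (466,230). The side view agrees.

```bash
python3 - <<'E'
from h import *
a=cv2.imread('pics/t0.png');m=camera_model('top');h=cv2.cvtColor(a,cv2.COLOR_BGR2HSV)
def blob(mask,box,z,n):
    k=np.zeros(mask.shape,np.uint8);x0,y0,x1,y1=box;k[y0:y1,x0:x1]=mask[y0:y1,x0:x1]
    p=np.argwhere(k)[:,::-1].astype(np.float32);r=cv2.minAreaRect(p)
    c=cv2.boxPoints(r);w=np.array([onz(m,*q,z) for q in c]);e=w[[1,2]]-w[[0,1]]
    print(n,len(p),np.round(r[0],1),'ctr',w.mean(0).round(3),'len',np.linalg.norm(e,axis=1).round(3),'ang',np.degrees(np.arctan2(e[:,1],e[:,0])).round(1))
H,S,V=h[...,0].astype(int),h[...,1].astype(int),h[...,2].astype(int)
blob((H>100)&(H<130)&(S>120),(200,160,330,235),.066,'trough')
blob((H>8)&(H<25)&(S>60)&(V>140)&(np.arange(640)[None]<275),(245,170,270,215),.19+.066,'grip')
blob((V>130)&(H<25)&(S>40),(335,155,415,230),.005,'card')
b=(S<40)&(V>90);k=np.zeros(b.shape,np.uint8);k[165:225,235:285]=b[165:225,235:285]
c=max(cv2.findContours(k,0,2)[0],key=cv2.contourArea);print('tin',cv2.minEnclosingCircle(c),onz(m,*cv2.minEnclosingCircle(c)[0],.196))
cv2.imwrite('pics/z.png',cv2.resize(a[160:240,210:420],None,fx=3.8,fy=3.8,interpolation=2))
s=read_state();R=cv2.Rodrigues(s['orientation'])[0];print(R.round(3))
E
```

```text
trough 2088 [263.9 199.6] ctr [0.516 0.226 0.066] len [0.357 0.149] ang [ -87.7 -177.5]
grip 94 [255.9 197.4] ctr [0.499 0.229 0.256] len [0.111 0.037] ang [ -3.5 -94.7]
card 2827 [374.8 192.8] ctr [ 0.559 -0.206  0.005] len [0.217 0.211] ang [ -75.8 -167.3]
tin ((258.9632568359375, 194.2891387939453), 20.868358612060547) [0.51777388 0.22718538 0.196     ]
[[ 0.942  0.335 -0.   ]
 [ 0.335 -0.942  0.002]
 [ 0.    -0.002 -1.   ]]
```

View pics/z.png

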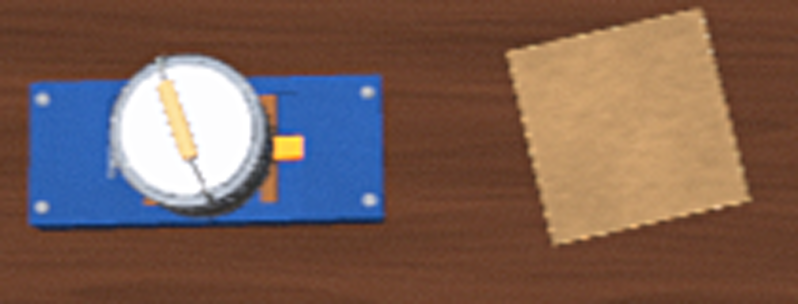

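The enlarged crop shows the grip from (165,82) to (190,160), which is about (253,182) to (260,202) in the full image. That puts it about 18° from world x, close to the tool's own x. The orange scraper handle shows on the right at (288,148).

Emit:
carry_out(
  moves=[
    {"dz":-0.05},
    {"dz":-0.05,"dx":0.02},
    {"dx":0.038,"dy":-0.044,"dz":-0.02},
    {"dx":0.04,"dy":-0.045},
    {"dx":0.04,"dy":-0.045},
    {"dx":0.04,"dy":-0.045},
    {"dx":0.04,"dy":-0.045},
    {"dx":0.04,"dy":-0.045},
  ],
)

```text
invalid input at $.moves[0]: expected keys jaw, dx, dy, dz, yaw
```

Emit:
carry_out(
  moves=[
    {"dx":0.039,"dy":-0.046},
    {"dx":0.039,"dy":-0.046},
    {"dx":0.039,"dy":-0.046},
    {"dx":0.039,"dy":-0.046},
    {"dx":0.039,"dy":-0.046},
    {"dx":0.03,"dy":-0.035},
    {"dx":0.02,"dy":-0.03,"yaw":0.03},
    {},
  ],
)

```text
invalid input at $.moves[0]: expected keys jaw, dx, dy, dz, yaw
```

```bash
python3 - <<'E'
from h import *
s=read_state();m=camera_model('wrist');a=snap('wrist','w1.png')
R=cv2.Rodrigues(s['orientation'])[0];print(s['t'],s['tool_pos'],R.round(3),s['force'])
np.savez('w1.npz',**m)
m2=camera_model('top')
for z in(.256,):print([onz(m2,*p,z).round(3) for p in((253.4,181.6),(260,202.1))])
print(proj(m,np.array([.53,.23,.256])))
E
```

```text
0.1 [ 0.20098978 -0.56478709  0.21769168] [[ 0.942  0.335 -0.   ]
 [ 0.335 -0.942  0.002]
 [ 0.    -0.002 -1.   ]] [-0.10738702 -0.77531712 -0.30968561]
[array([0.553, 0.24 , 0.256]), array([0.483, 0.214, 0.256])]
[10996.01212451  8756.77599096]
```

View pics/w1.png

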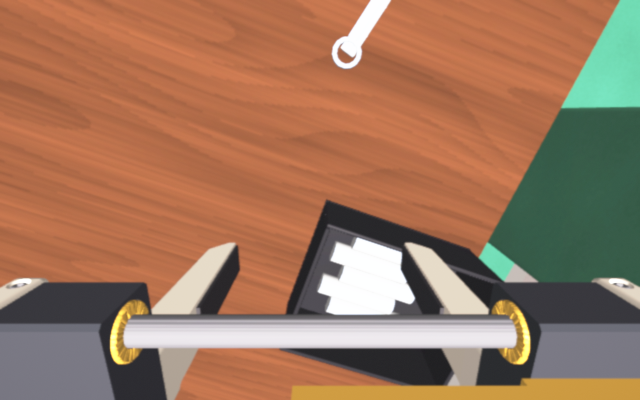

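The moves were refused because every row needs all five keys, so the arm hasn't moved. This wrist picture is still from the start pose: the spanner's end is at (347,52) and the fingers are at (220,300) and (425,300).

Emit:
carry_out(
  moves=[
    {"jaw":0.093,"dx":0,"dy":0,"dz":-0.05,"yaw":0},
    {"jaw":0.093,"dx":0.02,"dy":0,"dz":-0.05,"yaw":0},
    {"jaw":0.093,"dx":0.04,"dy":-0.04,"dz":-0.02,"yaw":0},
    {"jaw":0.093,"dx":0.04,"dy":-0.045,"dz":0,"yaw":0},
    {"jaw":0.093,"dx":0.04,"dy":-0.045,"dz":0,"yaw":0},
    {"jaw":0.093,"dx":0.04,"dy":-0.045,"dz":0,"yaw":0},
    {"jaw":0.093,"dx":0.04,"dy":-0.045,"dz":0,"yaw":0},
    {"jaw":0.093,"dx":0.04,"dy":-0.045,"dz":0,"yaw":0},
  ],
)

```text
t: 1.15
tool_pos: [0.3575, -0.2266, 0.3385]
orientation: [3.096, 0.534, 0.0]
force: [0.2, 0.3, 0.3]
opening: 0.0928
gripper_force: 0.0
```

Emit:
carry_out(
  moves=[
    {"jaw":0.093,"dx":0.04,"dy":-0.046,"dz":0,"yaw":0},
    {"jaw":0.093,"dx":0.04,"dy":-0.046,"dz":0,"yaw":0},
    {"jaw":0.093,"dx":0.04,"dy":-0.046,"dz":0,"yaw":0},
    {"jaw":0.093,"dx":0.04,"dy":-0.046,"dz":0,"yaw":0},
    {"jaw":0.093,"dx":0.04,"dy":-0.046,"dz":0,"yaw":0},
    {"jaw":0.093,"dx":0.04,"dy":-0.046,"dz":0,"yaw":0},
    {"jaw":0.093,"dx":0.04,"dy":-0.046,"dz":0,"yaw":0},
    {"jaw":0.093,"dx":0.02,"dy":-0.03,"dz":0,"yaw":0},
  ],
)

```text
t: 2.15
tool_pos: [0.522, 0.2064, 0.3376]
orientation: [-3.095, -0.537, 0.002]
force: [-0.1, -0.6, 0.2]
opening: 0.0926
gripper_force: 0.0
```

```bash
python3 - <<'E'
from h import *
s=read_state();m=camera_model('wrist');a=snap('wrist','w2.png')
R=cv2.Rodrigues(s['orientation'])[0];print(s['t'],s['tool_pos'],R.round(3),s['force'],s['dq'].round(2))
np.savez('w2.npz',**m)
print([proj(m,np.array(p)) for p in ([.553,.24,.256],[.483,.214,.256])])
E
```

```text
2.15 [0.5220436  0.20640952 0.33764472] [[ 0.942  0.337 -0.001]
 [ 0.337 -0.942 -0.   ]
 [-0.001 -0.    -1.   ]] [-0.11092317 -0.62963706  0.15972797] [ 0.44  0.42 -0.42 -0.01  0.    0.44]
[array([291.74546318, 163.54571493]), array([295.07916426, 250.78146705])]
```

View pics/w2.png

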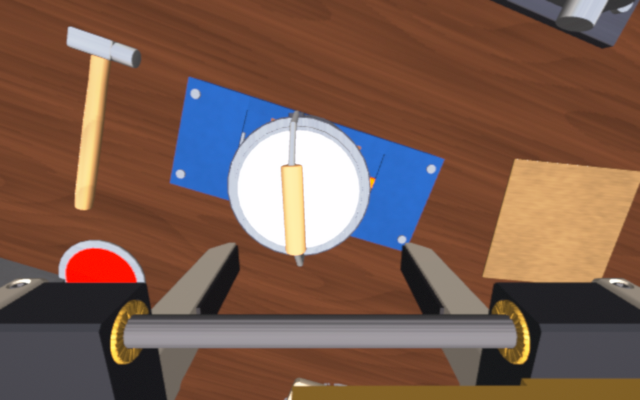

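The wrist view shows the grip from (291,167) to (296,254), within about 3 px of my prediction, and the tin lid at (299,186). I'm going down to grip.

Emit:
carry_out(
  moves=[
    {"jaw":0.093,"dx":0,"dy":-0.021,"dz":0.0,"yaw":-0.015},
    {"jaw":0.093,"dx":0,"dy":0,"dz":0.04,"yaw":0},
    {"jaw":0.093,"dx":0,"dy":0,"dz":0.04,"yaw":0},
    {"jaw":0.06,"dx":0,"dy":0,"dz":0.02,"yaw":0},
    {"jaw":0.0,"dx":0,"dy":0,"dz":0,"yaw":0},
    {"jaw":0.0,"dx":0,"dy":0,"dz":0,"yaw":0},
    {"jaw":0.0,"dx":0,"dy":0,"dz":0,"yaw":0},
    {"jaw":0.0,"dx":0,"dy":0,"dz":0,"yaw":0},
  ],
  grip_force=45,
)

```text
t: 3.2
tool_pos: [0.5155, 0.2237, 0.2399]
orientation: [-3.091, -0.557, -0.003]
force: [0.1, 0.2, -0.2]
opening: 0.0478
gripper_force: 0.0
```

Emit:
carry_out(
  moves=[
    {"jaw":0.0,"dx":0,"dy":0,"dz":0,"yaw":0},
    {"jaw":0.0,"dx":0,"dy":0,"dz":0,"yaw":0},
    {"jaw":0.0,"dx":0,"dy":0,"dz":0,"yaw":0},
    {"jaw":0.0,"dx":0,"dy":0,"dz":0,"yaw":0},
  ],
)

```text
t: 3.7
tool_pos: [0.5147, 0.2237, 0.2386]
orientation: [-3.091, -0.558, 0.0]
force: [-0.9, 0.8, 0.8]
opening: 0.0172
gripper_force: 45.0
```

Emit:
carry_out(
  moves=[
    {"jaw":0.0,"dx":0,"dy":0,"dz":-0.01,"yaw":0},
    {"jaw":0.0,"dx":0,"dy":0,"dz":-0.02,"yaw":0},
    {"jaw":0.0,"dx":0,"dy":0,"dz":-0.02,"yaw":0},
    {"jaw":0.0,"dx":0,"dy":0,"dz":0,"yaw":0},
  ],
)

```text
t: 4.2
tool_pos: [0.5163, 0.2239, 0.2921]
orientation: [-3.091, -0.557, -0.008]
force: [0.8, 0.6, -4.1]
opening: 0.0167
gripper_force: 45.0
```

Emit:
carry_out(
  moves=[
    {"jaw":0,"dx":-0.002,"dy":0.008,"dz":0,"yaw":0},
    {"jaw":0,"dx":-0.004,"dy":0.016,"dz":0,"yaw":0},
    {"jaw":0,"dx":-0.006,"dy":0.024,"dz":0,"yaw":0},
    {"jaw":0,"dx":-0.009,"dy":0.032,"dz":0,"yaw":0},
    {"jaw":0,"dx":-0.01,"dy":0.036,"dz":0,"yaw":0},
    {"jaw":0,"dx":-0.01,"dy":0.036,"dz":0,"yaw":0},
    {"jaw":0,"dx":-0.01,"dy":0.036,"dz":0,"yaw":0},
    {"jaw":0,"dx":-0.01,"dy":0.036,"dz":0,"yaw":0},
  ],
)

```text
t: 5.2
tool_pos: [0.5353, -0.0101, 0.2878]
orientation: [-3.092, -0.556, 0.002]
force: [0.2, 1.1, -4.6]
opening: 0.0167
gripper_force: 45.0
```

Emit:
carry_out(
  moves=[
    {"jaw":0,"dx":-0.01,"dy":0.036,"dz":0,"yaw":0},
    {"jaw":0,"dx":-0.009,"dy":0.036,"dz":0,"yaw":0},
    {"jaw":0,"dx":-0.009,"dy":0.036,"dz":0,"yaw":0},
    {"jaw":0,"dx":-0.008,"dy":0.032,"dz":0,"yaw":0},
    {"jaw":0,"dx":-0.007,"dy":0.024,"dz":0,"yaw":0},
    {"jaw":0,"dx":-0.004,"dy":0.016,"dz":0,"yaw":0},
    {"jaw":0,"dx":-0.003,"dy":0.01,"dz":0,"yaw":0},
    {"jaw":0,"dx":-0.001,"dy":0.006,"dz":0,"yaw":0},
  ],
)

```text
t: 6.2
tool_pos: [0.5565, -0.2094, 0.2885]
orientation: [-3.091, -0.557, 0.0]
force: [-0.1, -0.3, -4.6]
opening: 0.017
gripper_force: 45.0
```

Emit:
carry_out(
  moves=[
    {"jaw":0,"dx":0,"dy":0,"dz":0.02,"yaw":0},
    {"jaw":0,"dx":0,"dy":0,"dz":0.025,"yaw":0},
    {"jaw":0,"dx":0,"dy":0,"dz":0.02,"yaw":0},
    {"jaw":0,"dx":0,"dy":0,"dz":0.015,"yaw":0},
    {"jaw":0,"dx":0,"dy":0,"dz":0.01,"yaw":0},
    {"jaw":0,"dx":0,"dy":0,"dz":0,"yaw":0},
  ],
)

```text
t: 6.95
tool_pos: [0.5563, -0.2089, 0.1979]
orientation: [-3.091, -0.557, 0.002]
force: [0.4, -0.1, -4.1]
opening: 0.0169
gripper_force: 45.0
```

```bash
python3 - <<'E'
from h import *
s=read_state();print(s['t'],s['tool_pos'],s['force'],s['orientation'])
a=snap('side','s3.png');b=snap('top','t3.png')
m=camera_model('side');print(proj(m,np.array([.559,-.206,.03])),proj(m,np.array([.559,-.206,.16])))
c=cv2.resize(a[120:290,180:360],None,fx=3,fy=3);d=cv2.resize(b[150:240,330:420],None,fx=4,fy=4)
o=np.zeros((510,800,3),np.uint8);o[:,:540]=c;o[:260,540:]=cv2.resize(d,(260,260))
cv2.imwrite('pics/c3.png',o[:,:,::-1])
E
```

```text
6.95 [ 0.5563048  -0.20893042  0.19789396] [ 0.37538582 -0.06044592 -4.13379144] [-3.09103283e+00 -5.57432777e-01  1.50429753e-03]
[267.74312881 217.16348307] [264.36652423 198.38874602]
```

View pics/c3.png

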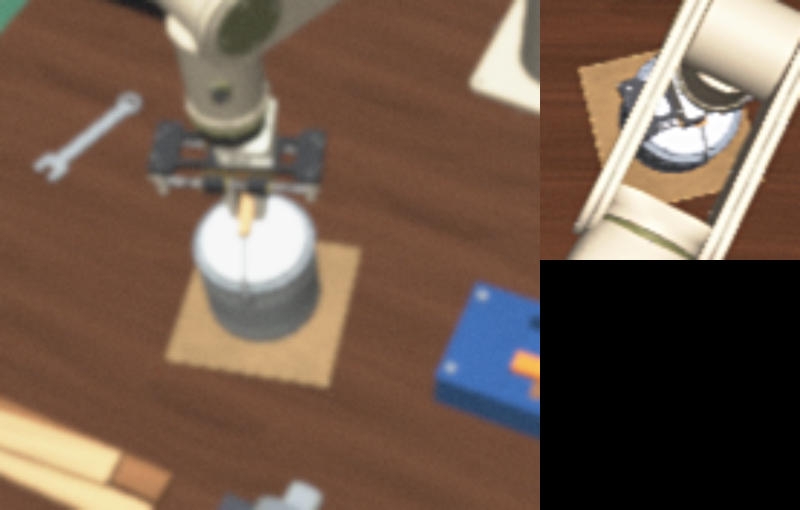

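The crop shows the tin hanging upright about 2 cm above the card and centred on it (tin at crop (258,265), card roughly 165–360 by 245–385). I'm lowering it the rest of the way.

Emit:
carry_out(
  moves=[
    {"jaw":0,"dx":0,"dy":0,"dz":0.008,"yaw":0},
    {"jaw":0,"dx":0,"dy":0,"dz":0.006,"yaw":0},
    {"jaw":0,"dx":0,"dy":0,"dz":0.004,"yaw":0},
    {"jaw":0,"dx":0,"dy":0,"dz":0.002,"yaw":0},
    {"jaw":0,"dx":0,"dy":0,"dz":0,"yaw":0},
  ],
)

```text
t: 7.68
tool_pos: [0.5566, -0.2091, 0.1786]
orientation: [-3.092, -0.557, 0.0]
force: [-0.4, 0.3, -4.1]
opening: 0.0168
gripper_force: 45.0
```

Emit:
carry_out(
  moves=[
    {"jaw":0,"dx":0,"dy":0,"dz":0.001,"yaw":0},
    {"jaw":0,"dx":0,"dy":0,"dz":0.001,"yaw":0},
    {"jaw":0,"dx":0,"dy":0,"dz":0,"yaw":0},
  ],
)

```text
t: 8.05
tool_pos: [0.5573, -0.2091, 0.178]
orientation: [3.091, 0.558, 0.003]
force: [-2.1, 3.1, 5.8]
opening: 0.0174
gripper_force: 45.0
```

Emit:
carry_out(
  moves=[
    {"jaw":0.05,"dx":0,"dy":0,"dz":0,"yaw":0},
    {"jaw":0.05,"dx":0,"dy":0,"dz":0,"yaw":0},
    {"jaw":0.05,"dx":0,"dy":0,"dz":0,"yaw":0},
    {"jaw":0.05,"dx":0,"dy":0,"dz":0,"yaw":0},
    {"jaw":0.05,"dx":0,"dy":0,"dz":-0.02,"yaw":0},
    {"jaw":0.05,"dx":0,"dy":0,"dz":-0.04,"yaw":0},
    {"jaw":0.05,"dx":0,"dy":0,"dz":-0.05,"yaw":0},
    {"jaw":0.05,"dx":0,"dy":0,"dz":-0.02,"yaw":0},
  ],
)

```text
t: 9.05
tool_pos: [0.558, -0.2098, 0.3123]
orientation: [3.088, 0.557, 0.009]
force: [-0.1, -0.5, 0.7]
opening: 0.0501
gripper_force: 0.0
```

The force sign flipped on touchdown, the tin is released, and the gripper is clear above it. Next I look into the trough.

```bash
python3 - <<'E'
from h import *
b=snap('top','t4.png');m=camera_model('top')
h=cv2.cvtColor(b,cv2.COLOR_RGB2HSV);H,S,V=[h[...,i].astype(int) for i in range(3)]
box=np.zeros(H.shape,bool);box[160:235,205:325]=1
def rect(k,z,n):
    p=np.argwhere(k&box)[:,::-1].astype(np.float32);r=cv2.minAreaRect(p);w=np.array([onz(m,*q,z) for q in cv2.boxPoints(r)]);e=w[[1,2]]-w[[0,1]]
    print(n,len(p),w.mean(0).round(4),w.round(3)[:,:2].tolist(),np.linalg.norm(e,axis=1).round(3),np.degrees(np.arctan2(e[:,1],e[:,0])).round(1))
rect((H>5)&(H<28)&(S>170)&(V>170),.048,'orange')
rect((H>100)&(H<130)&(S>120),.066,'blue')
o=np.zeros((600,800,3),np.uint8);o[:430]=cv2.resize(b[165:235,205:335],(800,430),interpolation=2)
o[430:]=cv2.resize(b[150:240,300:460],(302,170))[:, :].repeat(1,1) if 0 else np.pad(cv2.resize(b[150:240,300:460],(302,170)),((0,0),(0,498),(0,0)))
cv2.imwrite('pics/c4.png',o[:,:,::-1])
E
```

```text
orange 201 [0.5201 0.2004 0.048 ] [[0.527, 0.267], [0.535, 0.135], [0.513, 0.133], [0.505, 0.266]] [0.133 0.022] [ -86.4 -175.9]
blue 2932 [0.5157 0.2259 0.066 ] [[0.583, 0.409], [0.598, 0.051], [0.448, 0.045], [0.434, 0.398]] [0.357 0.149] [ -87.7 -177.5]
```

View pics/c4.png

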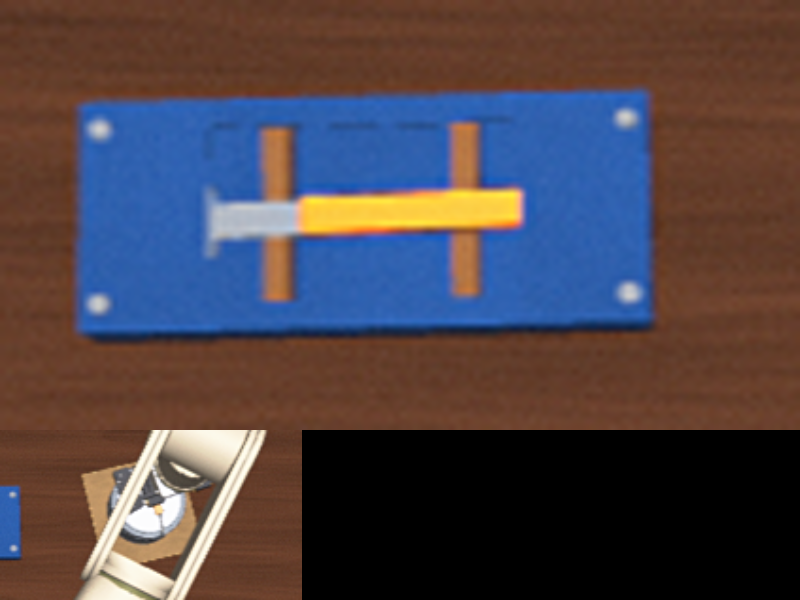

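The view shows the blade to the left, with its head just under the left roof at crop (210,220). The orange handle runs from (298,215) to (522,208), where it goes under the right roof. The ribs are at x = 277 and 465, and the tin stands on the card. The scraper is centred, so the plan has four steps:
1. Grip between the ribs and slide it about 48 mm towards the blade end, so the butt comes into the opening.
2. Regrip near the butt.
3. Let it pivot in a light grip as I lift.
4. Grip firmly and draw it out.

Emit:
carry_out(
  moves=[
    {"jaw":0.05,"dx":0.012,"dy":-0.044,"dz":0,"yaw":0},
    {"jaw":0.05,"dx":0.012,"dy":-0.044,"dz":0,"yaw":0},
    {"jaw":0.05,"dx":0.012,"dy":-0.044,"dz":0,"yaw":0},
    {"jaw":0.05,"dx":0.012,"dy":-0.044,"dz":0,"yaw":0},
    {"jaw":0.05,"dx":0.012,"dy":-0.044,"dz":0,"yaw":0},
    {"jaw":0.05,"dx":0.012,"dy":-0.044,"dz":0,"yaw":0},
    {"jaw":0.05,"dx":0.012,"dy":-0.044,"dz":0,"yaw":0},
    {"jaw":0.05,"dx":0.012,"dy":-0.044,"dz":0,"yaw":0},
  ],
)

```text
t: 10.1
tool_pos: [0.5229, 0.1555, 0.3054]
orientation: [3.092, 0.557, -0.003]
force: [1.0, -0.1, 0.4]
opening: 0.0506
gripper_force: 0.0
```

Emit:
carry_out(
  moves=[
    {"jaw":0.05,"dx":0.01,"dy":-0.043,"dz":0,"yaw":0},
    {"jaw":0.05,"dx":0,"dy":0,"dz":0,"yaw":-0.182},
    {"jaw":0.05,"dx":0,"dy":0,"dz":0,"yaw":-0.182},
    {"jaw":0.05,"dx":0,"dy":0,"dz":0,"yaw":-0.182},
    {"jaw":0.05,"dx":0,"dy":0,"dz":0,"yaw":-0.182},
    {"jaw":0.05,"dx":0,"dy":0,"dz":0,"yaw":-0.182},
    {"jaw":0.05,"dx":0,"dy":0,"dz":0,"yaw":-0.182},
    {"jaw":0.05,"dx":0,"dy":0,"dz":0,"yaw":-0.182},
  ],
)

```text
t: 11.1
tool_pos: [0.5175, 0.1979, 0.3053]
orientation: [-2.146, -2.293, 0.003]
force: [-0.7, -0.3, 0.1]
opening: 0.0499
gripper_force: 0.0
```

Emit:
carry_out(
  moves=[
    {"jaw":0.05,"dx":0,"dy":0,"dz":0.04,"yaw":0},
    {"jaw":0.05,"dx":0,"dy":0,"dz":0.04,"yaw":0},
    {"jaw":0.05,"dx":0,"dy":0,"dz":0.03,"yaw":0},
    {"jaw":0.05,"dx":0,"dy":0,"dz":0,"yaw":0},
  ],
)

```text
t: 11.6
tool_pos: [0.5154, 0.1972, 0.1926]
orientation: [-2.151, -2.284, 0.01]
force: [-0.8, 0.0, 0.7]
opening: 0.0501
gripper_force: 0.0
```

```bash
python3 - <<'E'
from h import *
s=read_state();m=camera_model('wrist');a=snap('wrist','w5.png')
R=cv2.Rodrigues(s['orientation'])[0];print(s['t'],s['tool_pos'].round(4),R.round(3)[:2,:2],s['q'].round(2),s['opening'])
for n,p in (('mid',[.5185,.2266,.048]),('front',[.516,.2665,.048]),('butt edge',[.524,.134,.048]),('s-30',[.5203,.1967,.048])):print(n,proj(m,np.array(p)).round(0))
h=cv2.cvtColor(a,cv2.COLOR_RGB2HSV);k=((h[...,0]>5)&(h[...,0]<28)&(h[...,1]>170)&(h[...,2]>150)).astype(np.uint8)
n,l,st,c=cv2.connectedComponentsWithStats(k);print([(st[i].tolist()) for i in range(1,n) if st[i,4]>300])
E
```

```text
11.6 [0.5154 0.1972 0.1926] [[-0.06   0.998]
 [ 0.998  0.06 ]] [ 0.27  0.02  1.65 -0.    1.48  0.21] 0.05013129762430922
mid [326. 164.]
front [326. 122.]
butt edge [325. 251.]
s-30 [326. 194.]
[[192, 380, 380, 20, 3684]]
```

View pics/w5.png

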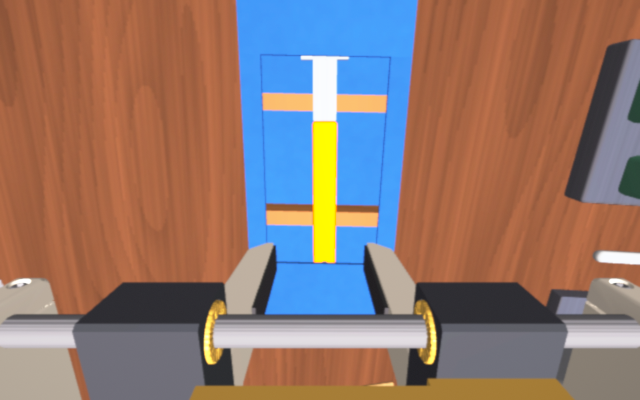

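The wrist view shows the handle straight below, aligned with the tool. It runs from (325,121) at the front end to (325,263) at the roof edge. The ribs are at rows 102 and 215, and the prediction held to about 1 px. I'm going down between the ribs.

Emit:
carry_out(
  moves=[
    {"jaw":0.05,"dx":0,"dy":0.004,"dz":0.045,"yaw":0},
    {"jaw":0.05,"dx":0,"dy":0,"dz":0.05,"yaw":0},
    {"jaw":0.05,"dx":0,"dy":0,"dz":0.045,"yaw":0},
    {"jaw":0.05,"dx":0,"dy":0,"dz":0.025,"yaw":0},
    {"jaw":0.05,"dx":0,"dy":0,"dz":0.004,"yaw":0},
    {"jaw":0.0,"dx":0,"dy":0,"dz":0,"yaw":0},
    {"jaw":0.0,"dx":0,"dy":0,"dz":0,"yaw":0},
    {"jaw":0.0,"dx":0,"dy":0,"dz":0,"yaw":0},
  ],
  grip_force=12,
)

```text
t: 12.65
tool_pos: [0.5228, 0.1985, 0.0291]
orientation: [2.153, 2.287, 0.002]
force: [-2.0, 0.3, 1.5]
opening: 0.0247
gripper_force: 0.8
```

Emit:
carry_out(
  moves=[
    {"jaw":0.0,"dx":0,"dy":0,"dz":0,"yaw":0},
    {"jaw":0.0,"dx":0,"dy":0,"dz":0,"yaw":0},
  ],
)

```text
t: 12.9
tool_pos: [0.5228, 0.1985, 0.0291]
orientation: [2.153, 2.287, 0.002]
force: [-3.2, -0.4, 6.3]
opening: 0.0241
gripper_force: 12.0
```

Emit:
carry_out(
  moves=[
    {"jaw":0.0,"dx":0.006,"dy":0,"dz":0,"yaw":0},
    {"jaw":0.0,"dx":0.012,"dy":0,"dz":0,"yaw":0},
    {"jaw":0.0,"dx":0.012,"dy":0,"dz":0,"yaw":0},
    {"jaw":0.0,"dx":0.01,"dy":0,"dz":0,"yaw":0},
    {"jaw":0.0,"dx":0.004,"dy":0,"dz":0,"yaw":0},
    {"jaw":0.0,"dx":0,"dy":0,"dz":0,"yaw":0},
  ],
)

```text
t: 13.65
tool_pos: [0.5206, 0.2425, 0.0291]
orientation: [2.152, 2.286, 0.003]
force: [0.2, -0.5, 5.9]
opening: 0.0244
gripper_force: 11.9
```

Emit:
carry_out(
  moves=[
    {"jaw":0.05,"dx":0,"dy":0,"dz":0,"yaw":0},
    {"jaw":0.05,"dx":0,"dy":0,"dz":0,"yaw":0},
    {"jaw":0.05,"dx":0,"dy":0,"dz":-0.002,"yaw":0},
    {"jaw":0.05,"dx":-0.016,"dy":0,"dz":0,"yaw":0},
    {"jaw":0.05,"dx":-0.02,"dy":0,"dz":0,"yaw":0},
    {"jaw":0.05,"dx":-0.014,"dy":0,"dz":0,"yaw":0},
    {"jaw":0.05,"dx":-0.004,"dy":0,"dz":0,"yaw":0},
    {"jaw":0.0,"dx":0,"dy":0,"dz":0,"yaw":0},
  ],
)

```text
t: 14.65
tool_pos: [0.5227, 0.1878, 0.0297]
orientation: [-2.155, -2.286, -0.0]
force: [0.2, 0.0, -0.4]
opening: 0.0442
gripper_force: 0.0
```

Emit:
carry_out(
  moves=[
    {"jaw":0.0,"dx":0,"dy":0,"dz":0,"yaw":0},
    {"jaw":0.0,"dx":0,"dy":0,"dz":0,"yaw":0},
    {"jaw":0.0,"dx":0,"dy":0,"dz":0,"yaw":0},
    {"jaw":0.0,"dx":0,"dy":0,"dz":0,"yaw":0},
  ],
  grip_force=6,
)

```text
t: 15.15
tool_pos: [0.5226, 0.1886, 0.0297]
orientation: [-2.153, -2.287, -0.0]
force: [0.2, 0.8, -1.0]
opening: 0.024
gripper_force: 6.0
```

```bash
python3 - <<'E'
from h import *
s=read_state();print(s['t'],s['tool_pos'].round(4),s['force'].round(1),s['opening'],s['gripper_force'])
a=snap('side','s6.png')
b=snap('wrist','w6.png')
m=camera_model('side')
o=np.zeros((600,800,3),np.uint8);o[:,:480]=cv2.resize(a[180:310,310:440],(480,480)).__class__ and cv2.resize(a[170:320,310:430],(480,600));o[:200,480:]=cv2.resize(b,(320,200))
cv2.imwrite('pics/c6.png',o[:,:,::-1])
E
```

```text
15.15 [0.5226 0.1886 0.0297] [ 0.2  0.8 -1. ] 0.024036484951733845 5.99949985742569
```

View pics/c6.png

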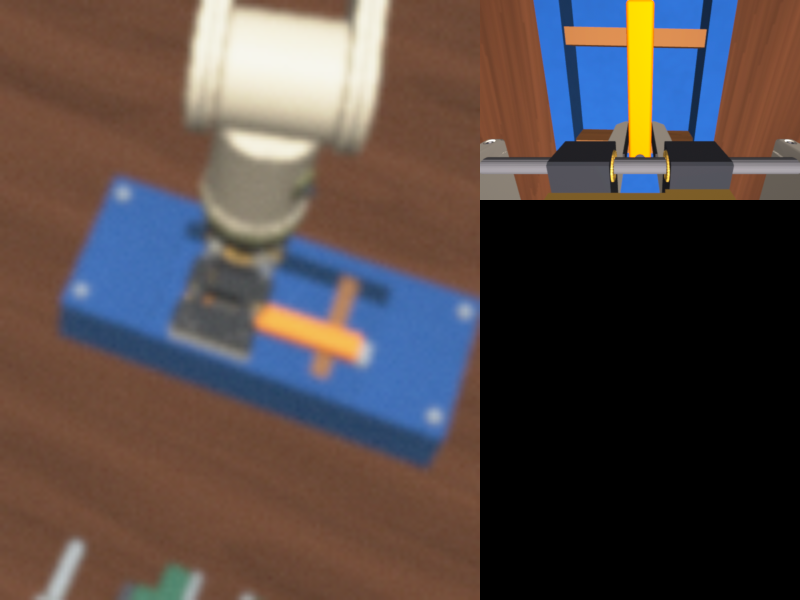

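The side crop shows the scraper slid towards the blade end and regripped near its butt. The handle shows from (255,318) to (365,348), the butt is free inside the opening, and the wrist inset has it centred. I'm lifting with a light grip so it pivots to a slant.

Emit:
carry_out(
  moves=[
    {"jaw":0.0,"dx":0,"dy":0,"dz":-0.005,"yaw":0},
    {"jaw":0.0,"dx":0,"dy":0,"dz":-0.01,"yaw":0},
    {"jaw":0.0,"dx":0,"dy":0,"dz":-0.015,"yaw":0},
    {"jaw":0.0,"dx":0,"dy":0,"dz":-0.015,"yaw":0},
    {"jaw":0.0,"dx":0,"dy":0,"dz":-0.015,"yaw":0},
    {"jaw":0.0,"dx":0,"dy":0,"dz":-0.015,"yaw":0},
    {"jaw":0.0,"dx":0,"dy":0,"dz":-0.015,"yaw":0},
    {"jaw":0.0,"dx":0,"dy":0,"dz":0,"yaw":0},
  ],
  grip_force=4,
)

```text
t: 16.25
tool_pos: [0.5238, 0.1884, 0.1216]
orientation: [2.153, 2.286, 0.004]
force: [1.6, -1.1, -0.7]
opening: 0.024
gripper_force: 4.0
```

```bash
python3 - <<'E'
from h import *
s=read_state();print(s['t'],s['tool_pos'].round(4),s['force'].round(1),s['wrist_torque'].round(3),s['opening'])
p=s['tool_pos']+[0,0,.019]
for n in('side','top'):
    m=camera_model(n);a=snap(n,n+'7.png');h=cv2.cvtColor(a,cv2.COLOR_RGB2HSV)
    k=((h[...,0]>5)&(h[...,0]<28)&(h[...,1]>150)&(h[...,2]>150)).astype(np.uint8)
    c=proj(m,p);g=np.zeros_like(k);x,y=c.astype(int);g[y-60:y+60,x-60:x+60]=k[y-60:y+60,x-60:x+60]
    q=np.argwhere(g)[:,::-1];nn,l,st,ce=cv2.connectedComponentsWithStats(g)
    print(n,'grip px',c.round(0),[(st[i].tolist(),ce[i].round(0)) for i in range(1,nn) if st[i,4]>20])
    for t in(0,20,30,40,50,60):
        r=np.radians(t);ax=np.array([-.05*np.cos(r),np.cos(r),-np.sin(r)])
        print(t,'front',proj(m,p+.125*ax).round(0),'butt',proj(m,p-.042*ax).round(0))
E
```

```text
16.25 [0.5238 0.1884 0.1216] [ 1.6 -1.1 -0.7] [-0.225 -0.083 -0.039] 0.02398161956363777
side grip px [370. 233.] [([376, 237, 19, 18, 117], array([385., 246.]))]
0 front [404. 245.] butt [358. 229.]
20 front [400. 250.] butt [359. 227.]
30 front [397. 251.] butt [360. 227.]
40 front [393. 252.] butt [362. 226.]
50 front [388. 253.] butt [363. 226.]
60 front [383. 253.] butt [365. 226.]
top grip px [272. 195.] [([248, 195, 8, 6, 41], array([252., 198.]))]
0 front [238. 196.] butt [283. 195.]
20 front [242. 197.] butt [282. 194.]
30 front [245. 198.] butt [281. 194.]
40 front [249. 199.] butt [280. 194.]
50 front [254. 199.] butt [278. 194.]
60 front [259. 199.] butt [276. 193.]
```

Orange pixels in both views put the slant at about 38°. I'm firming the grip, drawing it out along its own axis, and then going straight up.

Emit:
carry_out(
  moves=[
    {"jaw":0.0,"dx":0,"dy":0,"dz":0,"yaw":0},
    {"jaw":0.0,"dx":0,"dy":0,"dz":0,"yaw":0},
    {"jaw":0.0,"dx":-0.008,"dy":0,"dz":-0.006,"yaw":0},
    {"jaw":0.0,"dx":-0.012,"dy":0,"dz":-0.01,"yaw":0},
    {"jaw":0.0,"dx":-0.014,"dy":0,"dz":-0.011,"yaw":0},
    {"jaw":0.0,"dx":-0.014,"dy":0,"dz":-0.011,"yaw":0},
    {"jaw":0.0,"dx":-0.012,"dy":0,"dz":-0.01,"yaw":0},
    {"jaw":0.0,"dx":0,"dy":0,"dz":0,"yaw":0},
  ],
  grip_force=40,
)

```text
t: 17.35
tool_pos: [0.5271, 0.1274, 0.1691]
orientation: [2.155, 2.284, 0.003]
force: [-0.5, 1.1, -1.3]
opening: 0.0236
gripper_force: 40.0
```

Emit:
carry_out(
  moves=[
    {"jaw":0.0,"dx":0,"dy":0,"dz":-0.015,"yaw":0},
    {"jaw":0.0,"dx":0,"dy":0,"dz":-0.03,"yaw":0},
    {"jaw":0.0,"dx":0,"dy":0,"dz":-0.035,"yaw":0},
    {"jaw":0.0,"dx":0,"dy":0,"dz":-0.04,"yaw":0},
    {"jaw":0.0,"dx":0,"dy":0,"dz":-0.04,"yaw":0},
    {"jaw":0.0,"dx":0.01,"dy":0,"dz":-0.03,"yaw":0},
    {"jaw":0.0,"dx":0.01,"dy":0,"dz":-0.02,"yaw":0},
    {"jaw":0.0,"dx":0,"dy":0,"dz":-0.01,"yaw":0},
  ],
)

```text
t: 18.35
tool_pos: [0.5251, 0.1493, 0.3895]
orientation: [2.151, 2.288, 0.003]
force: [0.7, 0.4, -2.0]
opening: 0.0235
gripper_force: 40.0
```

Emit:
carry_out(
  moves=[
    {"jaw":0.0,"dx":0.005,"dy":0,"dz":0,"yaw":0},
    {"jaw":0.0,"dx":0,"dy":0,"dz":0,"yaw":0},
    {"jaw":0.0,"dx":0,"dy":0,"dz":0,"yaw":0},
    {"jaw":0.0,"dx":0,"dy":0,"dz":0,"yaw":0},
  ],
)

```text
t: 18.85
tool_pos: [0.5245, 0.1531, 0.387]
orientation: [-2.154, -2.286, 0.001]
force: [0.5, -0.9, -2.4]
opening: 0.0236
gripper_force: 40.0
```

```bash
python3 - <<'E'
from h import *
s=read_state();print(s['t'],s['tool_pos'].round(4),s['force'].round(1),s['opening'],s['gripper_force'],abs(s['dq']).max())
a=snap('side','s8.png');b=snap('top','t8.png')
p=s['tool_pos']+[0,0,.019]
for n in('side','top'):
    m=camera_model(n)
    for t in(30,40,50,70):
        r=np.radians(t);ax=np.array([-.05*np.cos(r),np.cos(r),-np.sin(r)]);print(n,t,'tip',proj(m,p+.207*ax).round(0),(p+.207*ax).round(3))
o=np.zeros((600,800,3),np.uint8);o[:400,:]=cv2.resize(a[120:320,90:490],(800,400));o[400:]=np.pad(cv2.resize(b[150:250,160:490],(660,200)),((0,0),(0,140),(0,0)))
cv2.imwrite('pics/c8.png',o[:,:,::-1])
E
```

```text
18.85 [0.5245 0.1531 0.387 ] [ 0.5 -0.9 -2.4] 0.0236302650373131 39.9954628944397 0.00418870199595498
side 30 tip [420. 222.] [0.516 0.332 0.302]
side 40 tip [412. 225.] [0.517 0.312 0.273]
side 50 tip [402. 226.] [0.518 0.286 0.247]
side 70 tip [382. 226.] [0.521 0.224 0.211]
top 30 tip [223. 190.] [0.516 0.332 0.302]
top 40 tip [231. 191.] [0.517 0.312 0.273]
top 50 tip [240. 192.] [0.518 0.286 0.247]
top 70 tip [259. 193.] [0.521 0.224 0.211]
```

View pics/c8.png

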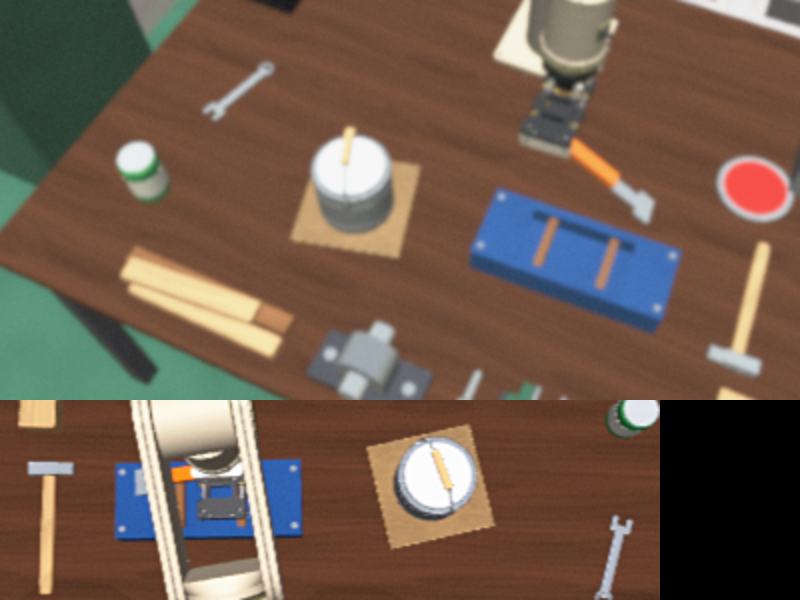

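The picture shows the tin upright on the middle of the card, and the scraper held slanted with its tip at about side pixel (415,228). That puts the tip around z = 0.27 m, 20 cm above the trough. The hammer and spanner haven't moved, and the arm is still.

```bash
python3 -c "from plant import *; print(close_job())"
```

```text
the job is handed in; nothing more can be done
None
```

The job is handed in: the tin stands upright and released on the middle of the cardboard, and the scraper is held still at a slant, about 20 cm clear above the trough, with the hammer and spanner left where they were.

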